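# Slide the catch pan into place and hold the bearing housing level over it

## Task

I want to blow the grit out of the bearing housing: slide the round pan along the bench, without lifting it, until it sits centred in the chalk ring. Then pick the bearing housing up off its timber block and hold it steady and level over the middle of the pan, about a hand's width above the rim, and finish still holding it there. Leave the can, the hammer and the wrench where they lie.

Things in the scene. Friction and masses are not known exactly. Their poses are not given: they have to be found in the camera images.
- pan: loose round open pan of bare aluminium, about 0.5 kg, 180 mm outer diameter, 40 mm high, upright wall 4 mm thick; stands on the bench. Origin: centre of its underside, z up.
- ring: chalk ring drawn on the bench (flat, nothing to bump into), inner diameter 198 mm, outer 210 mm, so the pan fits inside it with 9 mm all round. Origin: its centre, on the bench.
- block: pale timber block fixed to the bench, 150 mm long (its x) by 80 mm wide (its y) by 45 mm high, carrying the bearing housing. Origin: centre of its underside.
- bearing: grey cast pillow-block bearing housing, loose on the block, about 0.75 kg. Foot 130 mm long (its x), 38 mm wide (its y), 14 mm high; on its middle an upright round-topped body 62 mm wide along x, 34 mm thick along y, with flat faces to +y and -y to grip across from above; top 67 mm above the underside. Origin: centre of its underside, right below its centre of mass; z up.
- can: bystander: plain green metal can, 60 mm diameter, 100 mm high, beyond the work. Origin: centre of its underside.
- hammer: bystander: hammer lying on the bench beyond the work, roughly along y, about 270 mm long and 30 mm high. Origin: on its handle line, near the middle.
- wrench: bystander: steel wrench lying flat on the bench beyond the work, roughly along y, about 170 mm long and 8 mm high. Origin: near its middle.
There are look-alikes about, which are no part of the job. What is meant by the pan is not pink, and is the smaller of those in its own colour. What is meant by the bearing is not pink, and is the larger of those in its own colour.

How it is judged:
By the outcome, as a careful person would: the job done as asked, in the order asked, and still so for the second after the job is handed in, while the arm keeps its last pose, push and grip.
It also fails if it takes over 64 s, if anything falls off the work surface, if the arm or the gripper's body presses on something with over 40 N, if the wrist force passes 120 N, or if a joint passes its speed limit or range.

## Robot

A 7-joint arm with a two-finger parallel gripper is mounted at the origin on the work surface. World frame = base frame: x ahead of the robot, y to its left, z up, the work surface at z = 0. Lengths are in m, angles in rad, forces in N, time in s.
With the tool pointing down it reaches from about 0.425 to 0.8 m from the base axis. Payload 8.3 kg.
Tool frame: the origin (TCP) lies midway between the tips of the shut fingers; the grasp point (between the pads) lies 19 mm behind it (bot.tcp_to_grasp is the distance from the TCP to the grasp point, in m); z points along the fingers, y is the direction in which the jaws open and shut (so a half turn about z gives the same grasp; the last joint's range is limited). The gripper opens to 85 mm and grips with 20 to 120 N. Pads are 22 mm wide; open, the fingers measure 114 mm over their backs; the gripper's body (76 mm by 85 mm) begins 54 mm behind the grasp point. The pads swing forward as they close: fully open they stand 13 mm farther back than shut.
Start: joints at [-1.346, 0.383, 0.016, 1.37, -0.006, 1.388, -0.046], TCP at [0.177, 0.599, 0.231] pointing down, gripper open.
Joint ranges: [-2.95, 2.95], [-0.25, 2.06], [-1.52, 1.56], [0.18, 2.33], [-1.44, 4.58], [0.02, 2.06], [-3.01, 3.01]. Speed limits (rad/s): [2.39, 2.39, 3.01, 3.01, 3.14, 3.14, 3.14].

## Interface

Orientations are given as a unit quaternion [x, y, z, w].
In Python, from station import bot, viewer gives the robot as it stands.
- The arm moves only by the tool move_arm, never from a script. Its arguments are lists of equal length, an entry for each row: "delta_pos": the shift along the tool's x, y, z in mm, a list of three; "rotation": the turn, a rotation vector about the tool's x, y, z in rad, a list of three; "gripper": the closure in counts, from 0 (fully open) to 255 (shut). A call has 1 to 5 rows; each row shifts and turns the pose as measured when the row begins, along the tool's axes as they then stand; what a row does not reach is not made up. A row lasts 1/8 s, in which the tool goes at most 62.5 mm and 10.7 degrees, less where a joint would pass 70% of its speed; a pose out of reach is approached as far as the arm can. A call with a gripper value outside its range is refused whole. The fingers move at their own pace and stop on an object; "squeeze" is the grip in N (left out, the last holds). Time passes only in rows, so rows that do not move let the fingers close. It gives the time, the measured TCP pose, the force and the opening at its end, in the units of the state.
- bot.get_state(): the state, without advancing time (a new reading comes with each control period).
- viewer.camera(name): name is "side" or "top"; returns the picture (420x560x3 uint8, red, green, blue); there is no depth.
- viewer.camera_info(name): a dict with "fx", "fy", "cx", "cy" (pixels), "view" (4x4, takes a point from world to camera coordinates). Camera axes: x right, y down, z forward; pixel columns grow to the right and rows downward; lengths in m; the calibration is good to about 2 mm. A picture is of the moment at which its call begins. camera_info takes no time and is no camera call.
- bot.sign_off(): hands the job in, once; it reports no verdict.
The state is a dict: "t": time; "joints": joint angles; "dq": joint speeds; "effort": joint torques, N m; "eef_pos": TCP position; "tcp_rot": TCP orientation; "force": force on the tool from outside, world axes, zero at the start; "moment": the same for the moment, N m; "grip_width": finger opening in m.
Only numpy, scipy, OpenCV 4.12 (cv2) and the standard library are available. Lean on these libraries where they do the work, as an engineer would, in place of code of your own. Each camera call takes 0.05 s, during which the arm holds its last target.

## Working session

There is one attempt and no reset: what is moved stays moved. The work goes in short steps, Python scripts to look and compute and a tool call to move; the robot and the scene stay as the last step left them, time stands still between calls to the robot, and variables do not carry over. Pictures are saved under pics/ and viewed, and the job is handed in when it is done.

Besides the shell and the picture viewer there is one more tool, called by a JSON object that holds its "fn" and its "kwargs", one argument or row to a line. move_arm: Moves the arm, as the interface text tells. Its arguments: {"type":"object","properties":{"delta_pos":{"type":"array","items":{"type":"array","items":{"type":"number"}}},"rotation":{"type":"array","items":{"type":"array","items":{"type":"number"}}},"gripper":{"type":"array","items":{"type":"number"}},"squeeze":{"type":"number"}},"required":["delta_pos","rotation","gripper"]}

```bash
mkdir -p pics; ls; python3 - <<'E'
from station import bot, viewer
import cv2
for n in("side","top"):
    im=viewer.camera(n); cv2.imwrite(f"pics/{n}0.png",im[...,::-1]); i=viewer.camera_info(n); print(n,{k:(v if k!='view' else None) for k,v in i.items()}); print(i['view'])
s=bot.get_state(); print(s, bot.tcp_to_grasp)
E
```

```text
pics
side {'fx': 452.8450033893242, 'fy': 452.8450033893242, 'cx': 282.8419273146503, 'cy': 213.43888446726416, 'view': None}
[[ 0.87746528 -0.47944311  0.01374695 -0.40971705]
 [-0.22846727 -0.44299246 -0.86692583  0.18325935]
 [ 0.42173141  0.75755659 -0.49824756  0.8809148 ]
 [ 0.          0.          0.          1.        ]]
top {'fx': 502.6209181280326, 'fy': 502.6209181280326, 'cx': 275.5442275431807, 'cy': 212.12238156120222, 'view': None}
[[-0.01170932 -0.99978937 -0.0168555   0.08024262]
 [-0.99764474  0.01282023 -0.06738404  0.52723151]
 [ 0.06758594  0.01602678 -0.99758472  1.54406908]
 [ 0.          0.          0.          1.        ]]
{'t': 0.1, 'joints': array([-1.34587268,  0.38415909,  0.01635568,  1.37108026, -0.00628755,
        1.3882169 , -0.04648719]), 'dq': array([-8.52931484e-04, -3.55592211e-03,  3.36963816e-04, -2.33751841e-03,
       -4.33505972e-05, -1.09762066e-03,  2.53632565e-03]), 'effort': array([ 3.18001876e-03, -6.29126930e+01,  8.47355369e-01, -3.72751880e+01,
        1.65800680e-02,  1.05878882e-02,  5.42877206e-05]), 'eef_pos': array([0.17723976, 0.59884755, 0.23036148]), 'tcp_rot': array([ 1.43367898e-01,  9.89669047e-01, -9.00009823e-04, -1.13747019e-04]), 'force': array([-0.3872464 , -0.61317431,  0.1129479 ]), 'moment': array([-0.00425831,  0.03225542,  0.00473359]), 'grip_width': 0.08484177539345535} 0.0187
```

View pics/side0.png

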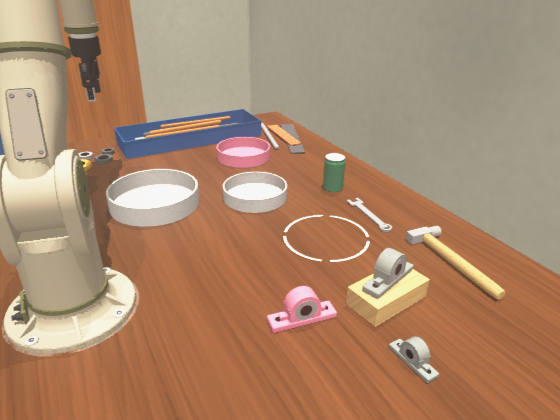

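View pics/top0.png

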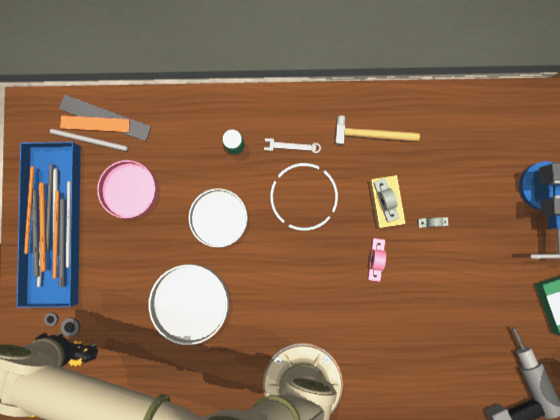

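Candidates for the pan: bare aluminium (218,218) and larger bare aluminium (189,303), plus pink (127,189). I take (218,218), since it is the smaller of the two aluminium pans. Candidates for the bearing: grey on the block (388,200) and smaller grey (433,222), plus pink (378,260). I take (388,200), the larger grey. Next I'll measure them and confirm in a crop.

```bash
cat > h.py <<'E'
import numpy as np, cv2
from station import bot, viewer
def ray(n,u,v,z):
    i=viewer.camera_info(n); V=np.array(i['view']); R=V[:3,:3]; c=-R.T@V[:3,3]
    d=R.T@np.array([(u-i['cx'])/i['fx'],(v-i['cy'])/i['fy'],1.]); return c+d*(z-c[2])/d[2]
def proj(n,p):
    i=viewer.camera_info(n); V=np.array(i['view']); q=V[:3,:3]@np.array(p)+V[:3,3]
    return i['fx']*q[0]/q[2]+i['cx'], i['fy']*q[1]/q[2]+i['cy']
def circ(P):
    P=np.array(P); A=np.c_[2*P[:,:2],np.ones(len(P))]; s=np.linalg.lstsq(A,(P[:,:2]**2).sum(1),rcond=None)[0]
    return s[0],s[1],np.sqrt(s[2]+s[0]**2+s[1]**2)
def panfit(im,n,uv,half=55,z=.04):
    hsv=cv2.cvtColor(im,cv2.COLOR_RGB2HSV)
    m=((hsv[...,1]<70)&(hsv[...,2]>110)).astype(np.uint8)
    w=np.zeros_like(m); u,v=map(int,uv); w[v-half:v+half,u-half:u+half]=1; m=m*w
    cs,_=cv2.findContours(m,cv2.RETR_EXTERNAL,cv2.CHAIN_APPROX_NONE)
    c=max(cs,key=cv2.contourArea); h=cv2.convexHull(c)[:,0]
    return m,c[:,0],h
E
python3 - <<'E'
from h import *
im=cv2.imread('pics/top0.png')[...,::-1].copy(); sd=cv2.imread('pics/side0.png')[...,::-1].copy()
m,c,h=panfit(im,'top',(218,218),36)
print('pan',circ([ray('top',*p,.04) for p in c]), cv2.minEnclosingCircle(c))
# ring
hsv=cv2.cvtColor(im,cv2.COLOR_RGB2HSV)
m=(hsv[...,1]<90)&(hsv[...,2]>150); v,u=np.nonzero(m[158:236,265:343]); 
P=np.array([ray('top',a+265,b+158,0) for a,b in zip(u,v)]); 
k=circ(P); r=np.hypot(P[:,0]-k[0],P[:,1]-k[1]); print('ring',k,len(P),r.min(),r.max())
hs=cv2.cvtColor(sd,cv2.COLOR_RGB2HSV); ms=(hs[...,1]<90)&(hs[...,2]>150); v,u=np.nonzero(ms[210:266,278:375])
P=np.array([ray('side',a+278,b+210,0) for a,b in zip(u,v)]);print('ring side',circ(P))
# block top
b=im[165:235,360:415]; hb=cv2.cvtColor(b,cv2.COLOR_RGB2HSV); 
my=((hb[...,0]>18)&(hb[...,0]<33)&(hb[...,1]>70)&(hb[...,2]>150)).astype(np.uint8)
cs,_=cv2.findContours(my,cv2.RETR_EXTERNAL,cv2.CHAIN_APPROX_NONE); c=np.vstack(cs)[:,0]+[360,165]
P=np.array([ray('top',*p,.045)[:2] for p in c],np.float32); print('block',cv2.minAreaRect(P))
A=cv2.resize(im[160:240,350:450],None,fx=4,fy=4,interpolation=cv2.INTER_CUBIC)
B=cv2.resize(im[180:350,140:260],None,fx=2,fy=2)
C=cv2.resize(sd[240:330,330:450],None,fx=3,fy=3,interpolation=cv2.INTER_CUBIC)
o=np.zeros((600,800,3),np.uint8); o[:320,:400]=A; o[:340,410:650]=B; o[330:600,:360]=C; cv2.imwrite('pics/crop.png',o[...,::-1])
E
```

```text
pan (np.float64(0.5127669630344085), np.float64(0.251431749359921), np.float64(0.08998788637826756)) ((217.5834503173828, 217.54620361328125), 29.79414939880371)
ring (np.float64(0.5787505821912436), np.float64(-0.014960099659689752), np.float64(0.10225021817450275)) 624 0.09642803406337126 0.10789780692766966
ring side (np.float64(0.6016713410243116), np.float64(-0.006147315823599564), np.float64(0.1119197374566538))
block ((0.5561940670013428, -0.26948389410972595), (0.15111143887043, 0.08092313259840012), 8.17977523803711)
```

View pics/crop.png

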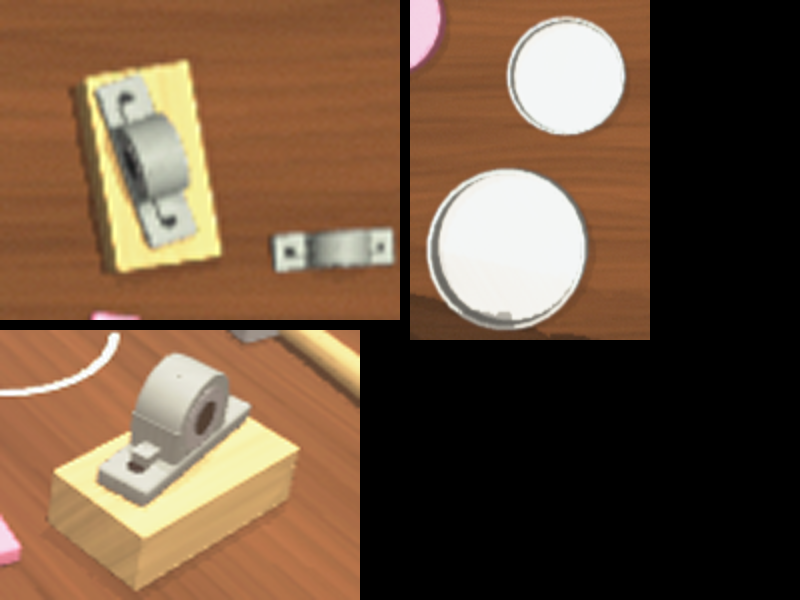

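The crop confirms both choices: the smaller aluminium pan, and the larger grey bearing housing on the timber block. Now I'll work out the bearing pose and the first moves.

```bash
cat >> h.py <<'E'
from scipy.spatial.transform import Rotation as Rot
def rel(p,yaw=None):
    """tool-frame mm shift to world point p; and turn about tool z to bring tool y to yaw(deg, mod 180), plus levelling"""
    s=bot.get_state(); R=Rot.from_quat(s['tcp_rot']); M=R.as_matrix()
    y0=np.degrees(np.arctan2(M[1,1],M[0,1]))
    print('t',round(s['t'],2),'tcp',np.round(s['eef_pos']*1000,1),'yaw_y',round(y0,1),'F',np.round(s['force'],1),'w',round(s['grip_width']*1000,1))
    print('shift',np.round(M.T@(np.array(p)-s['eef_pos'])*1000,1))
    yy=y0 if yaw is None else y0+((yaw-y0+90)%180-90)
    a=np.radians(yy); T=np.c_[[np.sin(a),-np.cos(a),0],[np.cos(a),np.sin(a),0],[0,0,-1]]
    print('rotvec',np.round((R.inv()*Rot.from_matrix(T)).as_rotvec(),4), 'target yaw',round(yy,1))
E
python3 - <<'E'
from h import *
C=[(373.5,183.25),(385,179),(399.25,218.75),(388,221.75)]
P=np.array([ray('top',*p,.059)[:2] for p in C],np.float32); print(P); print(P.mean(0), np.linalg.norm(P-np.roll(P,-1,0),axis=1)); 
d=(P[0]+P[1]-P[2]-P[3]); print('bearing x yaw',np.degrees(np.arctan2(d[1],d[0])))
# side cross-check
f=lambda x,y:(330+x/3,240+(y-330)/3)
S=[f(98,480),f(143,500),f(250,405)]
for p in S: print('side',ray('side',*p,.059))
print('top of body side', proj('side',(*P.mean(0),.112)), 'crop peak',f(180,357))
print('pan side',proj('side',(.5128,.2514,.04)),'ring side proj',proj('side',(.5788,-.015,0)))
rel((.513,.251,.12),104)
E
```

```text
[[ 0.60928464 -0.22470984]
 [ 0.6217593  -0.25976607]
 [ 0.50062996 -0.29936612]
 [ 0.49200824 -0.26535663]]
[ 0.55592054 -0.26229966] [0.03720963 0.12743814 0.03508531 0.12412057]
bearing x yaw 18.603117
side [ 0.48563174 -0.27567494  0.059     ]
side [ 0.49843649 -0.30383325  0.059     ]
side [ 0.62531057 -0.26024268  0.059     ]
top of body side (np.float64(390.8811312831645), np.float64(253.0765555006982)) crop peak (390.0, 249.0)
pan side (np.float64(254.35914123546556), np.float64(184.8814303082125)) ring side proj (np.float64(325.6811658638421), np.float64(236.88825842101966))
t 0.1 tcp [177.2 598.8 230.4] yaw_y 73.5 F [-0.4 -0.6  0.1] w 84.8
shift [-420.7 -238.1  110.8]Traceback (most recent call last):
  File "<stdin>", line 11, in <module>
  File "h.py", line 28, in rel
    print('rotvec',np.round((R.inv()*Rot.from_matrix(T)).as_rotvec(),4), 'target yaw',round(yy,1))
                                     ~~~~~~~~~~~~~~~^^^
  File "scipy/spatial/transform/_rotation.pyx", line 1143, in scipy.spatial.transform._rotation.Rotation.from_matrix
ValueError: Non-positive determinant (left-handed or null coordinate frame) in rotation matrix 0: [[ 0.97029573 -0.2419219   0.        ]
 [ 0.2419219   0.97029573  0.        ]
 [ 0.          0.         -1.        ]].
```

```bash
sed -i 's/\[np.sin(a),-np.cos(a),0\]/[-np.sin(a),np.cos(a),0]/' h.py
```

{"fn": "move_arm", "kwargs": {
  "delta_pos": [
    [-52,-30,0],
    [-52,-30,0],
    [-52,-30,0],
    [-52,-30,0],
    [-52,-30,0]
  ],
  "rotation": [
    [0,0,0],
    [0,0,0],
    [0,0,0],
    [0,0,0],
    [0,0,0]
  ],
  "gripper": [255,255,255,255,255],
  "squeeze": 40
}}

```text
t: 0.72
eef_pos: [0.3843, 0.3789, 0.227]
tcp_rot: [0.138, 0.99, -0.003, -0.002]
force: [1.0, 0.7, 1.3]
grip_width: 0.0001
```

```bash
python3 -c "
from h import *
rel((.513,.251,.12),104)"
```

```text
t 0.72 tcp [384.3 378.9 227. ] yaw_y 74.2 F [1.  0.7 1.3] w 0.1
shift [-159.   -87.3  107. ]
rotvec [-0.0049 -0.0048 -0.5202] target yaw 104.0
```

{"fn": "move_arm", "kwargs": {
  "delta_pos": [
    [-53,-29,25],
    [-53,-29,25],
    [-50,-28,25],
    [0,0,15],
    [0,0,0]
  ],
  "rotation": [
    [0,0,0],
    [0,0,0],
    [0,0,0],
    [0,0,-0.18],
    [0,0,-0.18]
  ],
  "gripper": [255,255,255,255,255]
}}

```text
t: 1.35
eef_pos: [0.5096, 0.2492, 0.1374]
tcp_rot: [-0.041, 0.999, -0.003, -0.003]
force: [-0.3, 0.2, -0.0]
grip_width: 0.0
```

```bash
python3 -c "
from h import *
rel((.521,.220,.018),104)"
```

```text
t 1.35 tcp [509.6 249.2 137.4] yaw_y 94.8 F [-0.3  0.2 -0. ] w 0.0
shift [ -9.6 -29.2 119.5]
rotvec [-0.0063 -0.0061 -0.1614] target yaw 104.0
```

{"fn": "move_arm", "kwargs": {
  "delta_pos": [
    [-9,-28,35],
    [0,0,35],
    [0,0,30],
    [0,0,15],
    [0,0,3]
  ],
  "rotation": [
    [-0.006,-0.006,-0.16],
    [0,0,0],
    [0,0,0],
    [0,0,0],
    [0,0,0]
  ],
  "gripper": [255,255,255,255,255]
}}

```text
t: 1.98
eef_pos: [0.521, 0.2201, 0.0154]
tcp_rot: [-0.125, 0.992, -0.0, -0.001]
force: [-0.2, 1.1, 0.3]
grip_width: 0.0001
```

```bash
python3 -c "
from h import *
rel((.530,.180,.018),104)
print(ray('top',0,0,0))
im=viewer.camera('side');cv2.imwrite('pics/s1.png',im[...,::-1])"
```

```text
t 1.98 tcp [521.  220.1  15.4] yaw_y 104.4 F [-0.2  1.1  0.3] w 0.1
shift [  1.2 -41.1  -2.5]
rotvec [-0.0004 -0.0011  0.0063] target yaw 104.0
[1.23597706 0.96674419 0.        ]
```

View pics/s1.png

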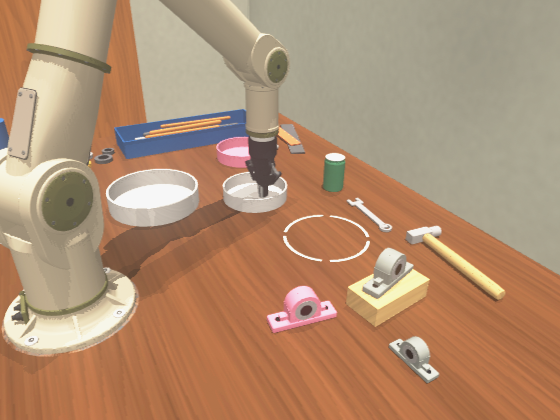

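The fingers are inside the small pan, around (262,193), clear of the wall. I'll drag with the inner leading wall.

{"fn": "move_arm", "kwargs": {
  "delta_pos": [
    [0,-16,-1],
    [0,-14,-1],
    [0,-12,0],
    [0,-14,0],
    [0,-14,0]
  ],
  "rotation": [
    [0,0,0],
    [0,0,0],
    [0,0,0],
    [0,0,0],
    [0,0,0]
  ],
  "gripper": [255,255,255,255,255]
}}

```text
t: 2.65
eef_pos: [0.5411, 0.15, 0.0209]
tcp_rot: [-0.126, 0.992, 0.001, 0.002]
force: [-0.6, 2.2, -1.1]
grip_width: 0.0002
```

{"fn": "move_arm", "kwargs": {
  "delta_pos": [
    [0,-16,0],
    [0,-16,0],
    [0,-16,0],
    [0,-16,0],
    [0,-14,0]
  ],
  "rotation": [
    [0,0,0],
    [0,0,0],
    [0,0,0],
    [0,0,0],
    [0,0,0]
  ],
  "gripper": [255,255,255,255,255]
}}

```text
t: 3.28
eef_pos: [0.5618, 0.0695, 0.0209]
tcp_rot: [-0.126, 0.992, 0.002, 0.002]
force: [-0.9, 3.4, 0.4]
grip_width: -0.0005
```

```bash
python3 -c "
from h import *
rel((.596,-.084,.018),104)
im=viewer.camera('top');cv2.imwrite('pics/t2.png',im[...,::-1])"
```

```text
t 3.27 tcp [561.8  69.5  20.9] yaw_y 104.5 F [-0.9  3.4  0.4] w -0.5
shift [   5.3 -157.2    2.5]
rotvec [0.0027 0.0044 0.0082] target yaw 104.0
```

View pics/t2.png

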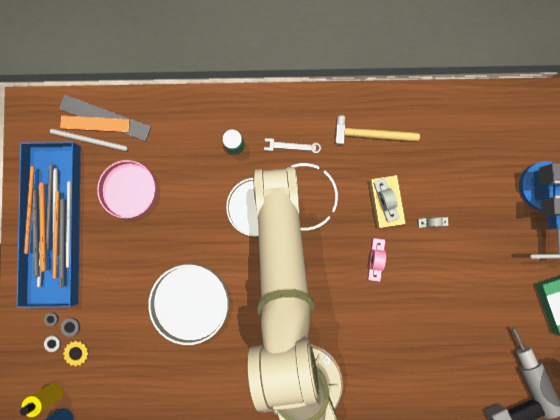

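The pan follows, with its left edge at about (228,207). Continuing.

{"fn": "move_arm", "kwargs": {
  "delta_pos": [
    [0.5,-16,0.3],
    [0.5,-16,0.3],
    [0.5,-16,0.3],
    [0.5,-16,0],
    [0.5,-14,0]
  ],
  "rotation": [
    [0,0,0],
    [0,0,0],
    [0,0,0],
    [0,0,0],
    [0,0,0]
  ],
  "gripper": [255,255,255,255,255]
}}

```text
t: 3.95
eef_pos: [0.5809, -0.0078, 0.0209]
tcp_rot: [-0.128, 0.992, 0.003, 0.003]
force: [-1.2, 5.1, 1.7]
grip_width: -0.0003
```

{"fn": "move_arm", "kwargs": {
  "delta_pos": [
    [0.5,-13,0],
    [0.5,-12,0],
    [0.5,-10,0],
    [0.5,-8,0],
    [0,-4,0]
  ],
  "rotation": [
    [0,0,0],
    [0,0,0],
    [0,0,0],
    [0,0,0],
    [0,0,0]
  ],
  "gripper": [255,255,255,255,255]
}}

```text
t: 4.58
eef_pos: [0.5916, -0.0563, 0.0209]
tcp_rot: [-0.128, 0.992, 0.004, 0.003]
force: [-2.3, 4.4, 4.6]
grip_width: -0.0003
```

```bash
cat > m.py <<'E'
from h import *
import sys
from scipy.optimize import least_squares
def measure(tag):
    im=viewer.camera('top'); sd=viewer.camera('side')
    rel((.596,-.084,.018),104)
    cv2.imwrite(f'pics/t{tag}.png',im[...,::-1]); cv2.imwrite(f'pics/s{tag}.png',sd[...,::-1])
    o=np.zeros((600,800,3),np.uint8); o[:480,:400]=cv2.resize(im[140:260,230:330],None,fx=4,fy=4,interpolation=cv2.INTER_CUBIC); o[:480,400:]=cv2.resize(sd[170:290,270:370],None,fx=4,fy=4,interpolation=cv2.INTER_CUBIC)
    cv2.imwrite(f'pics/c{tag}.png',o[...,::-1])
measure(sys.argv[1])
E
python3 m.py 3
```

```text
t 4.67 tcp [591.7 -56.8  20.9] yaw_y 104.6 F [0.3 1.  1.1] w 0.2
shift [  2.7 -27.5   2.7]
rotvec [0.006  0.0074 0.0111] target yaw 104.0
```

View pics/c3.png

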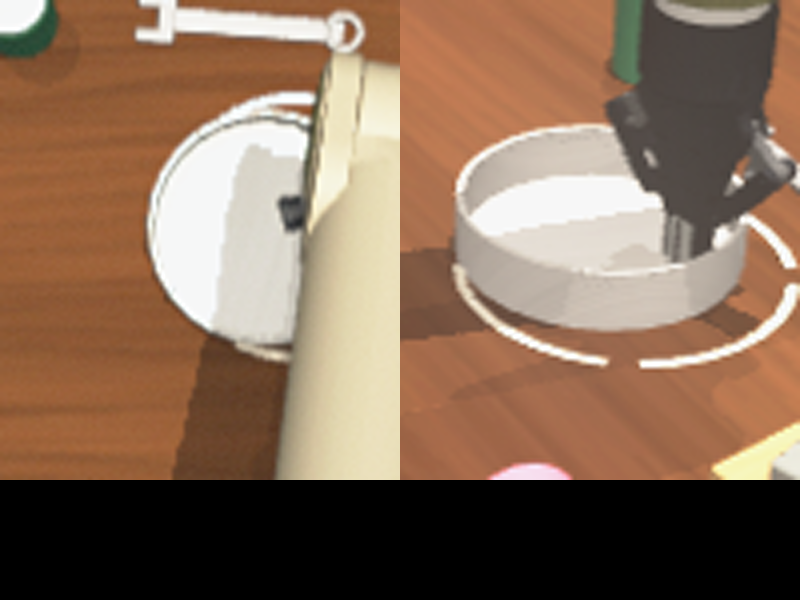

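The pan is nearly there, its centre still about 25 mm short toward +y. I'll fit its visible rim for a number.

```bash
cat > fit.py <<'E'
from h import *
import sys
from scipy.optimize import least_squares
tag=sys.argv[1]
def go(im,n,pts):
    P=np.array([ray(n,*p,.04)[:2] for p in pts])
    f=lambda c:np.hypot(P[:,0]-c[0],P[:,1]-c[1])-.09
    r=least_squares(f,[.575,0.],loss='soft_l1',f_scale=.001); print(n,'pan',np.round(r.x,4),'rms',np.sqrt((f(r.x)**2).mean()).round(4),len(P))
im=cv2.imread(f'pics/t{tag}.png')[...,::-1].copy()
h=cv2.cvtColor(im,cv2.COLOR_RGB2HSV)
m=(h[...,1]<60)&(h[...,2]>120)
pts=[]
for v in range(int(sys.argv[2]),int(sys.argv[3])):
    # outermost rim pixel from inside moving left: start col
    c=int(sys.argv[4])
    while m[v,c] or m[v,c-1] or m[v,c-2]: c-=1
    if c<int(sys.argv[4]): pts.append((c+.5,v))
print(pts[::4]); go(im,'top',pts)
E
python3 fit.py 3 178 218 295
```

```text
[(272.5, 178), (270.5, 182), (268.5, 186), (266.5, 190), (266.5, 194), (266.5, 198), (266.5, 202), (267.5, 206), (269.5, 210), (271.5, 214)]
top pan [0.5741 0.0116] rms 0.0009 40
```

{"fn": "move_arm", "kwargs": {
  "delta_pos": [
    [0.5,-8,0],
    [0.5,-8,0],
    [0.5,-5,0],
    [0,-3,0],
    [0,0,0]
  ],
  "rotation": [
    [0,0,0],
    [0,0,0],
    [0,0,0],
    [0,0,0],
    [0,0,0]
  ],
  "gripper": [255,255,255,255,255]
}}

```text
t: 5.3
eef_pos: [0.5966, -0.0783, 0.0208]
tcp_rot: [-0.129, 0.992, 0.005, 0.003]
force: [0.6, 2.3, 1.3]
grip_width: -0.0003
```

```bash
python3 m.py 4; python3 fit.py 4 178 218 300
```

```text
t 5.4 tcp [596.6 -78.3  20.8] yaw_y 104.8 F [-0.5  3.4  3. ] w -0.1
shift [ 2.  -5.4  2.7]
rotvec [0.0083 0.0075 0.0146] target yaw 104.0
[(278.5, 178), (273.5, 182), (271.5, 186), (270.5, 190), (269.5, 194), (270.5, 198), (270.5, 202), (271.5, 206), (272.5, 210), (274.5, 214)]
top pan [0.5734 0.0007] rms 0.0033 40
```

View pics/c4.png

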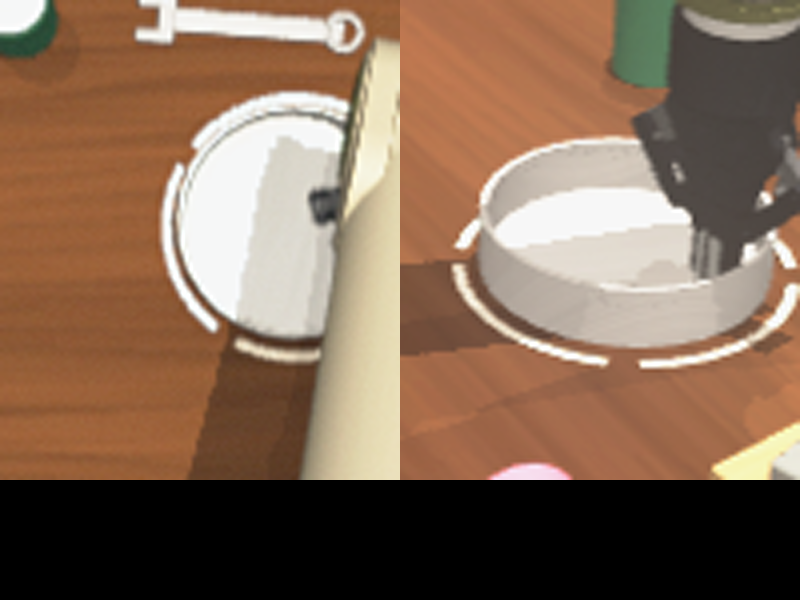

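{"fn": "move_arm", "kwargs": {
  "delta_pos": [
    [0.5,-3,0],
    [0.5,-2,0],
    [0,0,0]
  ],
  "rotation": [
    [0,0,0],
    [0,0,0],
    [0,0,0]
  ],
  "gripper": [255,255,255]
}}

```text
t: 5.78
eef_pos: [0.5969, -0.0821, 0.0208]
tcp_rot: [-0.13, 0.992, 0.005, 0.003]
force: [-0.8, 3.2, 3.0]
grip_width: -0.0001
```

{"fn": "move_arm", "kwargs": {
  "delta_pos": [
    [0,15,0],
    [0,0,-40],
    [0,0,-50],
    [0,0,-50],
    [20,-45,0]
  ],
  "rotation": [
    [0,0,0],
    [0,0,0],
    [0,0,0],
    [0,0,0],
    [0,0,0]
  ],
  "gripper": [255,255,255,255,255]
}}

```text
t: 6.4
eef_pos: [0.583, -0.1131, 0.162]
tcp_rot: [-0.133, 0.991, 0.004, 0.001]
force: [0.2, -0.2, -0.5]
grip_width: -0.0
```

{"fn": "move_arm", "kwargs": {
  "delta_pos": [
    [5,-50,0],
    [5,-50,0],
    [5,-30,0],
    [0,0,0]
  ],
  "rotation": [
    [0,0,0],
    [0,0,0],
    [0,0,0],
    [0,0,0]
  ],
  "gripper": [0,0,0,0]
}}

```text
t: 6.9
eef_pos: [0.6002, -0.2504, 0.1611]
tcp_rot: [-0.13, 0.992, 0.001, -0.0]
force: [-0.2, 0.2, 0.4]
grip_width: 0.0724
```

```bash
python3 m.py 5; python3 - <<'E'
from h import *
rel((.556,-.264,.25),109)
E
```

```text
t 7.0 tcp [ 601.1 -246.6  161.1] yaw_y 105.2 F [-0.7  1.4  0.5] w 84.6
shift [-37.4 157.6 144. ]
rotvec [0.0052 0.0011 0.0201] target yaw 104.0
t 7.0 tcp [ 601.1 -246.6  161.1] yaw_y 105.2 F [-0.7  1.4  0.5] w 84.6
shift [ 48.   -4.5 -89. ]
rotvec [ 0.0051  0.0013 -0.0672] target yaw 109.0
```

View pics/t5.png

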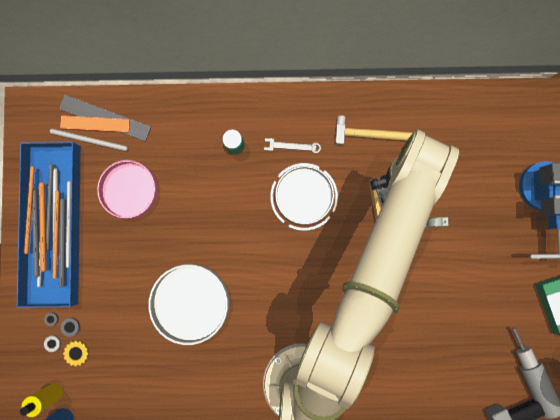

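View pics/c5.png

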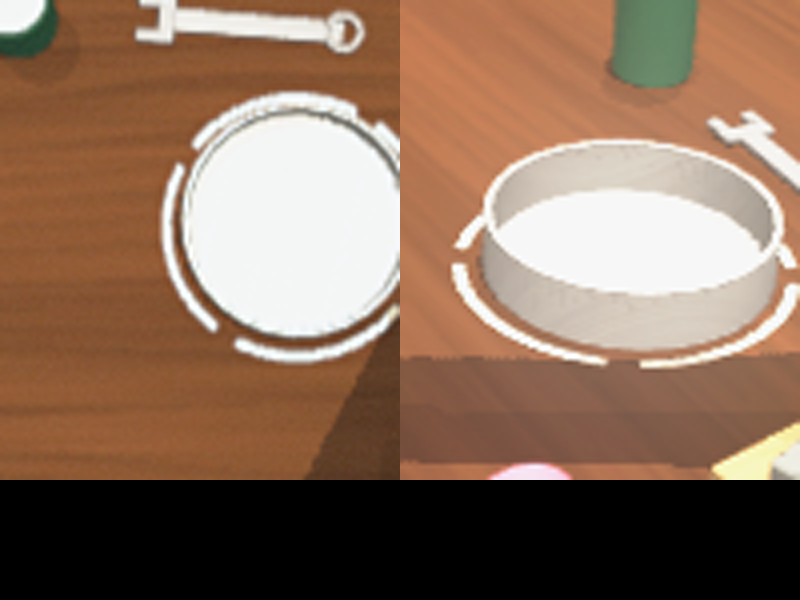

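The pan is inside the ring all round. I'll measure the centring error numerically.

```bash
cat > fit2.py <<'E'
from h import *
import sys
from scipy.optimize import least_squares
def panc(im):
    g=cv2.cvtColor(im,cv2.COLOR_RGB2HSV); sat=cv2.GaussianBlur(g[...,1],(0,0),.6).astype(float)
    c=np.array([.579,-.014])
    for it in range(3):
        P=[]
        for a in np.linspace(0,2*np.pi,180,endpoint=False):
            # outward crossing to wood (saturated) between 80 and 98 mm
            rs=np.arange(.082,.098,.0005); v=[]
            for r in rs:
                u,w=proj('top',(c[0]+r*np.cos(a),c[1]+r*np.sin(a),.04)); v.append(cv2.getRectSubPix(sat.astype(np.float32),(1,1),(u,w))[0,0])
            v=np.array(v); k=np.where((v[:-1]<70)&(v[1:]>=70))[0]
            if len(k): P.append(c+rs[k[0]]*np.array([np.cos(a),np.sin(a)]))
        P=np.array(P); f=lambda q:np.hypot(P[:,0]-q[0],P[:,1]-q[1])-q[2]
        s=least_squares(f,[*c,.09],loss='soft_l1',f_scale=.001); c=s.x[:2]
    return s.x,len(P),np.abs(f(s.x)).mean()
im=cv2.imread(sys.argv[1])[...,::-1].copy(); print(panc(im))
E
python3 fit2.py pics/t0.png; python3 fit2.py pics/t5.png
python3 - <<'E'
from h import *
im=cv2.imread('pics/t5.png'); cv2.imwrite('pics/z5.png',cv2.resize(im[155:240,262:347],None,fx=7,fy=7,interpolation=cv2.INTER_CUBIC))
E
```

```text
[ WARN:0@0.586] global loadsave.cpp:275 findDecoder imread_('pics/t0.png'): can't open/read file: check file path/integrity
Traceback (most recent call last):
  File "fit2.py", line 19, in <module>
    im=cv2.imread(sys.argv[1])[...,::-1].copy(); print(panc(im))
       ~~~~~~~~~~~~~~~~~~~~~~~^^^^^^^^^^
TypeError: 'NoneType' object is not subscriptable
Traceback (most recent call last):
  File "fit2.py", line 19, in <module>
    im=cv2.imread(sys.argv[1])[...,::-1].copy(); print(panc(im))
                                                       ~~~~^^^^
  File "fit2.py", line 13, in panc
    u,w=proj('top',(c[0]+r*np.cos(a),c[1]+r*np.sin(a),.04)); v.append(cv2.getRectSubPix(sat.astype(np.float32),(1,1),(u,w))[0,0])
        ~~~~^^^^^^^^^^^^^^^^^^^^^^^^^^^^^^^^^^^^^^^^^^^^^^^
  File "h.py", line 7, in proj
    i=viewer.camera_info(n); V=np.array(i['view']); q=V[:3,:3]@np.array(p)+V[:3,3]
ValueError: time passes only in moves, steps and waits
```

View pics/z5.png

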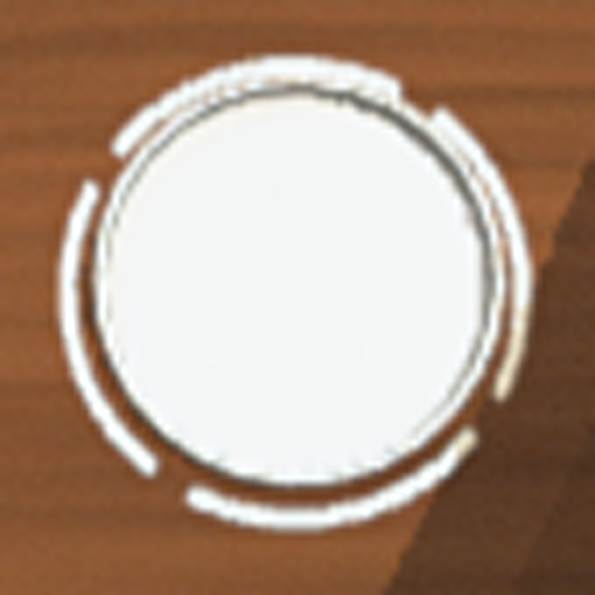

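```bash
python3 - <<'E'
import re
s=open('h.py').read()
s=s.replace("def ray(","_c={}\ndef ci(n):\n    if n not in _c: _c[n]=viewer.camera_info(n)\n    return _c[n]\ndef ray(").replace("i=viewer.camera_info(n);","i=ci(n);")
open('h.py','w').write(s)
E
python3 fit2.py pics/top0.png; python3 fit2.py pics/t5.png
python3 - <<'E'
from h import *
f=lambda x,y:(262+(x+.5)/7-.5,155+(y+.5)/7-.5)
print('eye pan',ray('top',*f(299,284),.04),'eye ring',ray('top',*f(295.5,293),0))
E
```

```text
(array([ 0.58022831, -0.01518065,  0.09095249]), 111, np.float64(0.0004670660432750257))
eye pan [ 0.57782382 -0.01543285  0.04      ] eye ring [ 0.57781771 -0.01546569  0.        ]Traceback (most recent call last):
  File "fit2.py", line 19, in <module>
    im=cv2.imread(sys.argv[1])[...,::-1].copy(); print(panc(im))
                                                       ~~~~^^^^
  File "fit2.py", line 17, in panc
    s=least_squares(f,[*c,.09],loss='soft_l1',f_scale=.001); c=s.x[:2]
    return func(*args, **kwargs)
    vector_fun = VectorFunction(
        fun_wrapped,
    ...<6 lines>...
        workers=workers
    )
    self._update_fun()
    ~~~~~~~~~~~~~~~~^^
    self.f = self.fun_wrapped(xp_copy(self.x))
             ~~~~~~~~~~~~~~~~^^^^^^^^^^^^^^^^^
    return np.atleast_1d(self.fun(x))
                         ~~~~~~~~^^^
    return self.f(x, *self.args, **self.kwargs)
           ~~~~~~^^^^^^^^^^^^^^^^^^^^^^^^^^^^^^
  File "fit2.py", line 16, in <lambda>
    P=np.array(P); f=lambda q:np.hypot(P[:,0]-q[0],P[:,1]-q[1])-q[2]
                                       ~^^^^^
IndexError: too many indices for array: array is 1-dimensional, but 2 were indexed
```

Pan and ring centres agree to about 1–2 mm, at (0.578,-0.015). Top and side views agree on the bearing at (0.556,-0.263), yaw 18.7°.

```bash
python3 - <<'E'
from h import *
rel((.556,-.263,.150),108.7)
E
```

```text
t 7.0 tcp [ 601.1 -246.6  161.1] yaw_y 105.2 F [-0.7  1.4  0.5] w 84.6
shift [47.8 -4.1 11. ]
rotvec [ 0.0051  0.0013 -0.0619] target yaw 108.7
```

{"fn": "move_arm", "kwargs": {
  "delta_pos": [
    [24,-2,5],
    [22,-2,5],
    [0,0,0]
  ],
  "rotation": [
    [0.005,0,-0.06],
    [0,0,0],
    [0,0,0]
  ],
  "gripper": [0,0,0]
}}

```text
t: 7.38
eef_pos: [0.5588, -0.2574, 0.1503]
tcp_rot: [-0.166, 0.986, 0.001, 0.001]
force: [-0.6, 0.5, 0.3]
grip_width: 0.0853
```

```bash
python3 - <<'E'
from h import *
im=viewer.camera('side'); cv2.imwrite('pics/s6.png',cv2.resize(im[170:340,300:500],None,fx=3.5,fy=3.5,interpolation=cv2.INTER_CUBIC)[...,::-1])
rel((.556,-.263,.067),108.7)
E
```

```text
t 7.42 tcp [ 560.1 -256.4  150.5] yaw_y 109.2 F [0.6 0.3 1. ] w 85.5
shift [ 6.3 -5.1 83.5]
rotvec [0.0023 0.0031 0.0094] target yaw 108.7
```

View pics/s6.png

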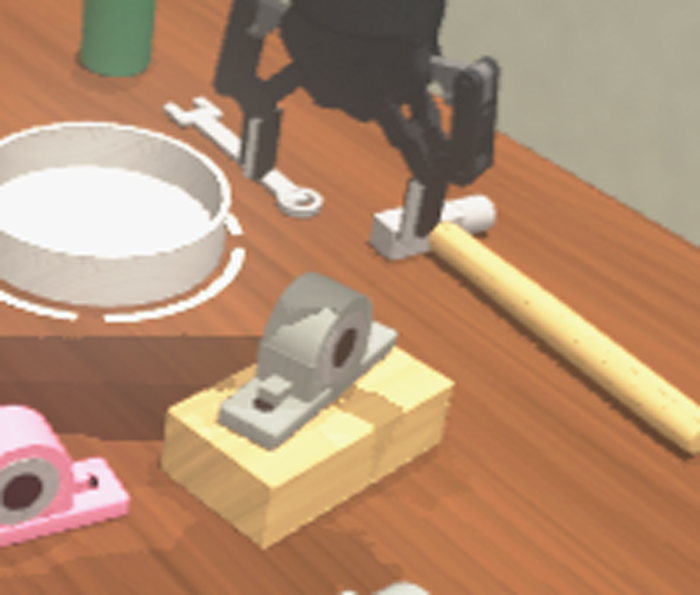

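The gripper is open above the bearing with its jaws across the flat faces. Descending.

{"fn": "move_arm", "kwargs": {
  "delta_pos": [
    [6,-5,25],
    [0,0,20],
    [0,0,12],
    [0,0,0]
  ],
  "rotation": [
    [0.002,0.003,0],
    [0,0,0],
    [0,0,0],
    [0,0,0]
  ],
  "gripper": [0,0,0,0]
}}

```text
t: 7.92
eef_pos: [0.562, -0.2566, 0.0936]
tcp_rot: [-0.171, 0.985, 0.0, 0.002]
force: [0.6, -0.5, 0.2]
grip_width: 0.0854
```

```bash
python3 - <<'E'
from h import *
im=viewer.camera('side'); cv2.imwrite('pics/s7.png',cv2.resize(im[170:340,300:500],None,fx=3.5,fy=3.5,interpolation=cv2.INTER_CUBIC)[...,::-1])
rel((.556,-.263,.067),108.7)
E
```

```text
t 7.97 tcp [ 562.5 -256.7   94.3] yaw_y 109.7 F [-0.1  1.1  0.6] w 85.6
shift [ 8.4 -3.7 27.3]
rotvec [-0.0006  0.006   0.0182] target yaw 108.7
```

View pics/s7.png

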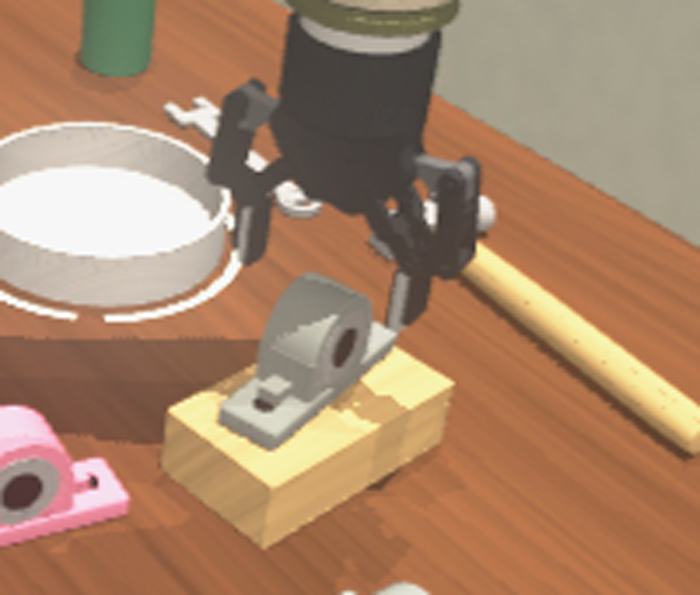

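{"fn": "move_arm", "kwargs": {
  "delta_pos": [
    [8,-4,6],
    [2,-1,6],
    [0,0,0]
  ],
  "rotation": [
    [0,0.006,0.018],
    [0,0,0],
    [0,0,0]
  ],
  "gripper": [0,0,0]
}}

```text
t: 8.35
eef_pos: [0.5552, -0.2659, 0.0832]
tcp_rot: [-0.162, 0.987, -0.001, 0.001]
force: [-0.6, 0.1, 0.7]
grip_width: 0.0851
```

```bash
python3 - <<'E'
from h import *
rel((.556,-.263,.067),108.7)
E
```

```text
t 8.35 tcp [ 555.2 -265.9   83.2] yaw_y 108.6 F [-0.6  0.1  0.7] w 85.1
shift [-1.7  2.5 16.2]
rotvec [-0.0024  0.0014 -0.0014] target yaw 108.7
```

{"fn": "move_arm", "kwargs": {
  "delta_pos": [
    [-1,2,8],
    [0,0,6],
    [0,0,2],
    [0,0,0]
  ],
  "rotation": [
    [0,0,0],
    [0,0,0],
    [0,0,0],
    [0,0,0]
  ],
  "gripper": [0,0,0,0]
}}

```text
t: 8.85
eef_pos: [0.5557, -0.2634, 0.0661]
tcp_rot: [-0.162, 0.987, -0.001, 0.001]
force: [-0.3, -0.6, -0.3]
grip_width: 0.0857
```

```bash
python3 - <<'E'
from h import *
im=viewer.camera('side'); cv2.imwrite('pics/s8.png',cv2.resize(im[170:340,300:500],None,fx=3.5,fy=3.5,interpolation=cv2.INTER_CUBIC)[...,::-1])
rel((.556,-.263,.067),108.7)
E
```

```text
t 8.9 tcp [ 555.7 -263.4   66.2] yaw_y 108.6 F [0.6 1.3 0.5] w 85.4
shift [-0.4  0.3 -0.8]
rotvec [-0.0024  0.0018 -0.0013] target yaw 108.7
```

View pics/s8.png

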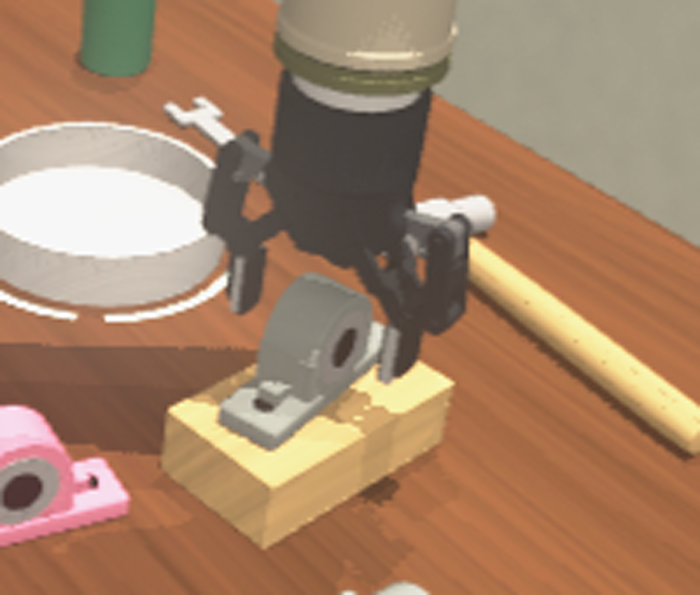

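The pads straddle the body, with their midpoint in the crop at about (315,325), on the body. Closing.

{"fn": "move_arm", "kwargs": {
  "delta_pos": [
    [0,0,0],
    [0,0,0],
    [0,0,0],
    [0,0,0],
    [0,0,0]
  ],
  "rotation": [
    [0,0,0],
    [0,0,0],
    [0,0,0],
    [0,0,0],
    [0,0,0]
  ],
  "gripper": [90,130,255,255,255],
  "squeeze": 70
}}

```text
t: 9.52
eef_pos: [0.556, -0.263, 0.0669]
tcp_rot: [-0.162, 0.987, -0.001, 0.001]
force: [0.6, 0.8, 0.3]
grip_width: 0.0334
```

```bash
python3 - <<'E'
from h import *
rel((.556,-.263,.067),108.7)
print(bot.get_state()['moment'])
E
```

```text
t 9.53 tcp [ 556.  -263.    66.9] yaw_y 108.6 F [0.6 0.8 0.3] w 33.4
shift [ 0.  -0.  -0.1]
rotvec [-0.0021  0.0026 -0.001 ] target yaw 108.7
[ 0.03538134  0.11822899 -0.01632437]
```

{"fn": "move_arm", "kwargs": {
  "delta_pos": [
    [0,0,-6],
    [0,0,-12],
    [0,0,-20],
    [0,0,-20],
    [0,0,-10]
  ],
  "rotation": [
    [0,0,0],
    [0,0,0],
    [0,0,0],
    [0,0,0],
    [0,0,0]
  ],
  "gripper": [255,255,255,255,255]
}}

```text
t: 10.15
eef_pos: [0.552, -0.2615, 0.1335]
tcp_rot: [-0.162, 0.987, 0.002, -0.004]
force: [0.8, 0.8, -9.6]
grip_width: 0.0332
```

```bash
python3 - <<'E'
from h import *
im=viewer.camera('side'); cv2.imwrite('pics/s9.png',cv2.resize(im[120:340,280:500],None,fx=2.7,fy=2.7,interpolation=cv2.INTER_CUBIC)[...,::-1])
rel((.578,-.015,.158),108.7)
print(bot.get_state()['moment'])
E
```

```text
t 10.2 tcp [ 552.4 -261.8  134.6] yaw_y 108.6 F [ 1.2  0.5 -6.7] w 33.3
shift [-102.9  225.8  -23.1]
rotvec [ 0.0037 -0.0053 -0.0015] target yaw 108.7
[-0.05213033  0.01532817  0.0168352 ]
```

View pics/s9.png

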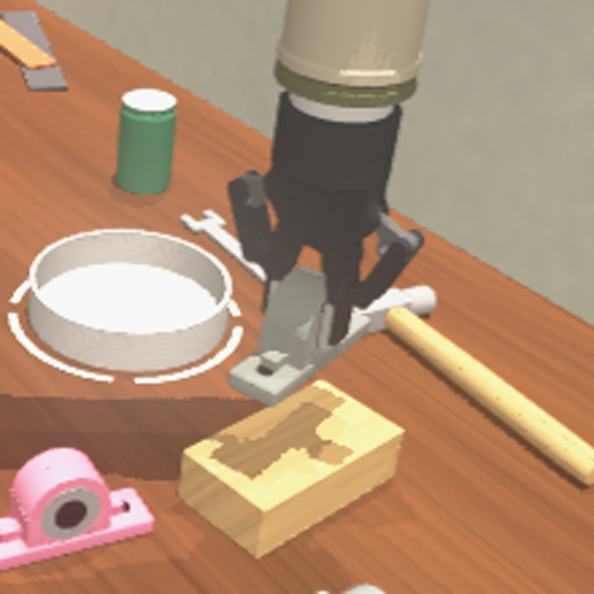

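The bearing is held level above the block. Force is about 7 N, which matches its weight. Moving over the pan.

{"fn": "move_arm", "kwargs": {
  "delta_pos": [
    [-5,10,-20],
    [-20,42,-8],
    [-22,48,0],
    [-22,48,0],
    [-18,40,0]
  ],
  "rotation": [
    [0,0,0],
    [0,0,0],
    [0,0,0],
    [0,0,0],
    [0,0,0]
  ],
  "gripper": [255,255,255,255,255]
}}

```text
t: 10.82
eef_pos: [0.5732, -0.0567, 0.1608]
tcp_rot: [-0.156, 0.988, 0.001, -0.005]
force: [0.9, -0.2, -9.0]
grip_width: 0.0334
```

```bash
python3 - <<'E'
from h import *
rel((.578,-.015,.158),108.7)
E
```

```text
t 10.82 tcp [573.2 -56.7 160.8] yaw_y 108.0 F [ 0.9 -0.2 -9. ] w 33.4
shift [-17.4  38.2   2.8]
rotvec [ 0.0027 -0.0103 -0.0129] target yaw 108.7
```

{"fn": "move_arm", "kwargs": {
  "delta_pos": [
    [-8,18,1],
    [-5,11,1],
    [0,3,0],
    [0,0,0]
  ],
  "rotation": [
    [0.003,-0.01,0],
    [0,0,0],
    [0,0,0],
    [0,0,0]
  ],
  "gripper": [255,255,255,255]
}}

```text
t: 11.32
eef_pos: [0.5744, -0.0171, 0.1567]
tcp_rot: [-0.159, 0.987, 0.001, -0.002]
force: [-0.3, -0.9, -9.3]
grip_width: 0.0331
```

```bash
python3 - <<'E'
from h import *
rel((.578,-.015,.158),108.7)
E
```

```text
t 11.32 tcp [574.4 -17.1 156.7] yaw_y 108.3 F [-0.3 -0.9 -9.3] w 33.1
shift [-4.   0.9 -1.3]
rotvec [ 0.002  -0.0037 -0.0069] target yaw 108.7
```

{"fn": "move_arm", "kwargs": {
  "delta_pos": [
    [-3,1,-1],
    [0,0,0],
    [0,0,0],
    [0,0,0]
  ],
  "rotation": [
    [0.002,-0.004,0],
    [0,0,0],
    [0,0,0],
    [0,0,0]
  ],
  "gripper": [255,255,255,255]
}}

```text
t: 11.82
eef_pos: [0.5772, -0.0188, 0.158]
tcp_rot: [-0.156, 0.988, -0.001, 0.0]
force: [-0.4, 0.6, -8.2]
grip_width: 0.0332
```

```bash
python3 - <<'E'
from h import *
im=viewer.camera('side'); cv2.imwrite('pics/s10.png',cv2.resize(im[100:340,220:500],None,fx=2.5,fy=2.5,interpolation=cv2.INTER_CUBIC)[...,::-1])
im=viewer.camera('top'); cv2.imwrite('pics/t10.png',im[...,::-1])
rel((.578,-.015,.158),108.7); print(np.abs(bot.get_state()['dq']).max(), bot.get_state()['moment'])
E
```

```text
t 11.93 tcp [577.1 -18.7 157.9] yaw_y 108.0 F [ 0.3  0.2 -8.8] w 33.9
shift [-2.   3.3 -0.1]
rotvec [-0.0015  0.0003 -0.012 ] target yaw 108.7
0.0019794255177589533 [-0.00628444 -0.02899722 -0.03434005]
```

View pics/s10.png

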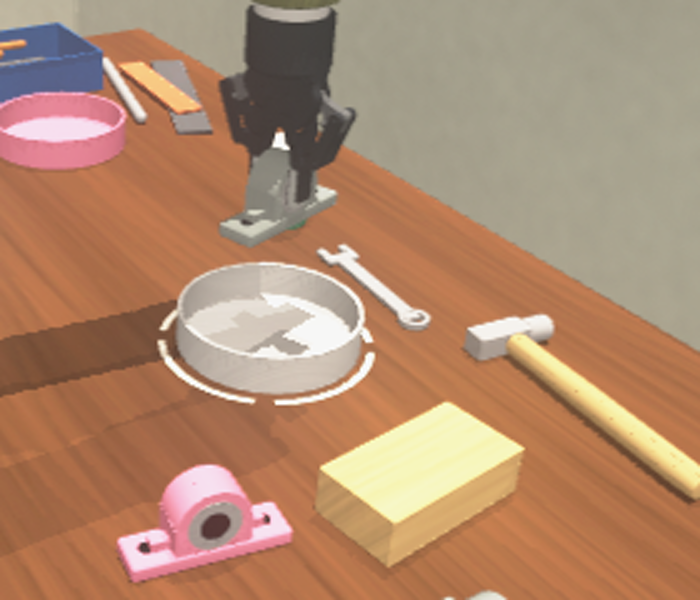

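View pics/t10.png

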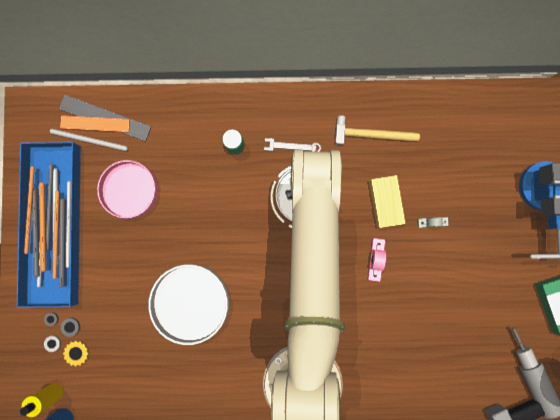

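The side view shows the housing level over the pan, the pan in the ring, and the can, wrench and hammer apparently untouched. I'll cross-check the pan centring in the side view.

```bash
python3 - <<'E'
from h import *
a=np.linspace(0,2*np.pi,720)
for nm,c,r,z in (('ring outer',(.578,-.0153),.105,0),('rim',(.578,-.0153),.09,.04)):
    p=np.array([proj('side',(c[0]+r*np.cos(t),c[1]+r*np.sin(t),z)) for t in a]); print(nm,p.min(0),p.max(0))
im=cv2.imread('pics/s5.png'); cv2.imwrite('pics/z5s.png',cv2.resize(im[195:270,275:375],None,fx=8,fy=8,interpolation=cv2.INTER_CUBIC))
def bb(im,tag,x0=285,x1=368):
    g=cv2.cvtColor(im,cv2.COLOR_BGR2HSV); print(tag,[(v,np.nonzero((g[v,275:380,1]<90)&(g[v,275:380,2]>100))[0][[0,-1]]+275) for v in (218,221,224,227,240)])
bb(im,'s5')
E
```

```text
ring outer [282.76198338 215.56277823] [368.70845818 262.31676334]
rim [289.2023068  205.10500126] [364.16424442 243.84621158]
s5 [(218, array([291, 378])), (221, array([291, 379])), (224, array([289, 379])), (227, array([286, 379])), (240, array([284, 363]))]
```

View pics/z5s.png

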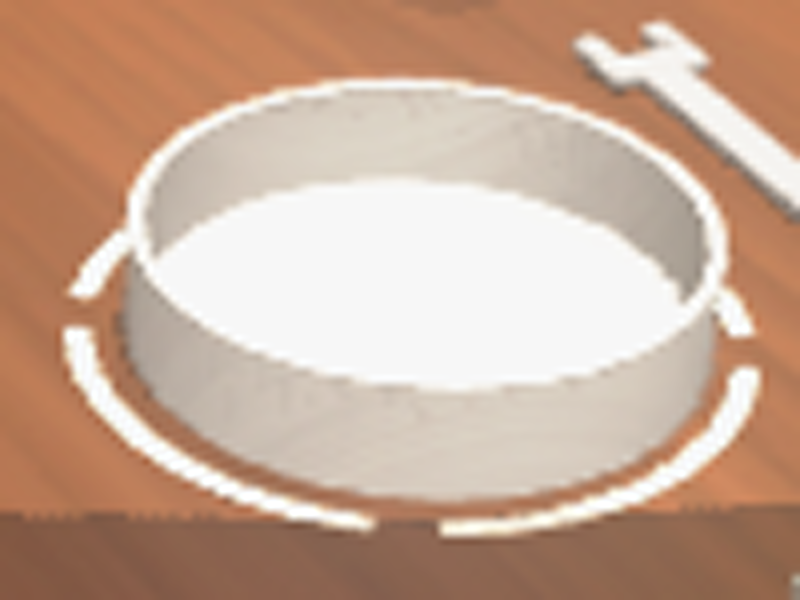

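The side view puts the pan about 2 mm off the ring centre, well inside the 9 mm gap. The bearing is within about 4 mm of the pan's middle. Handing in.

```bash
python3 -c "
from station import bot
s=bot.get_state(); print(s['t'],s['eef_pos'],s['grip_width'],s['force']); print(bot.sign_off())"
```

```text
11.925 [ 0.57712325 -0.01872285  0.15790016] 0.03389538984791786 [ 0.32707257  0.21166807 -8.82933691]
the job is handed in; nothing more can be done
None
```

The pan is in the chalk ring, and the arm is holding the bearing housing still over it. I handed in at 11.9 s of the 64 s.

- **Pan:** I slid the smaller aluminium pan along the bench by pushing on the inside of its wall with the shut fingers, without gripping or lifting it. Measured by eye on an enlarged top picture, its centre matches the ring's at about (0.578, -0.015). The side view suggests it sits roughly 2 mm off, mostly in +x. Either way it is well inside the 9 mm gap.
- **Bearing:** I gripped the larger grey housing across its flat faces, at 33–34 mm opening and 70 N squeeze, and lifted it off the block. It is held level to within about 2 mrad by the tool's tilt reading. It sits within about 4 mm of the pan's middle, with its underside roughly 95 mm above the rim. The final force was about 8.8 N with almost no moment, a little over the roughly 7.4 N its weight should give.
- **Bystanders:** the can, hammer and wrench look unmoved in the last pictures.

**Failed checks:** one automatic fit of the pan was thrown off by the ring, and a later one crashed on the picture taken after the slide. That is why the centring figure comes from the enlarged pictures. An early side-view fit of the ring was also off, by about 25 mm. I dropped it, because projecting the top-view ring into the side picture matched well.

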